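# Show where the spare vial goes and log it

## Task

Show the overhead camera where the spare vial belongs: point down at the cap of the vial that stands by itself on the bench, fingertips one to three centimetres above its middle, and hold still for two seconds; then point in the same way at the middle of the empty stand in the rack for two seconds. Then press the large key of the logging box right down and let it up again. Do not point closely at the other vials, do not touch the vials or the rack, press no other key, and leave everything else where it is.

Things in the scene. Friction and masses are not known exactly. Their poses are not given: they have to be found in the camera images.
- spare_vial: the spare vial: upright glass vial with screw cap, 23 mm across, 52 mm tall, standing by itself directly on the bench to the left of the rack (seen from the robot), loose; origin at the centre of its underside, z up
- spare_top (a point): centre of the top of the spare vial's cap, 52 mm above its underside
- rack: the vial rack: a fixed aluminium base plate, 70 x 305 x 6 mm, carrying four identical fixed round stands in a row along its y axis, 75 mm from centre to centre; origin at the centre of its underside
- empty_stand: the stand that holds no vial (always this one; its place in the row varies): grey plastic cup, 42 mm outside diameter, 22 mm tall, with a bore 27 mm wide and 17 mm deep; fixed; origin at the centre of its underside, z up
- empty_mouth (a point): centre of the mouth of the empty stand's bore, level with its rim, 28 mm above the bench
- vial_a: a vial of the same size (23 mm across, 52 mm tall) standing loose in one of the other stands; origin at the centre of its underside, 11 mm above the bench, so its cap's top is 63 mm above the bench
- log_box: the logging box: fixed grey enclosure, 70 mm (its x) by 120 mm (its y) by 28 mm tall, with two round grey push keys on top, along its y axis; short cable gland on its far side; origin at the centre of its underside
- log_key_top (a point): centre of the top of the LARGE key (28 mm across, in a 44 mm collar), 50 mm above the bench when up; at y = +27 mm on the box; it moves down with the key
- log_key (a joint): travel of the large key: 0 m = up, 0.006 m = fully down; springs back; starts to move at about 1.5 N and is fully down at about 5 N
- small_key_top (a point): centre of the top of the SMALL key (14 mm across, in a 30 mm collar), 50 mm above the bench; at y = -32 mm on the box, 59 mm from the large key
- small_key (a joint): travel of the small key, not to be pressed: 0 m = up, 0.006 m = down
- tape_roll: bystander: roll of tape lying flat, 62 mm across, 20 mm tall; origin under its centre
- solvent_bottle: bystander: dropper bottle, 36 mm across, 94 mm tall; origin under its centre
- chip_box_a: bystander: flat square box, 50 x 50 x 18 mm; origin under its centre
- chip_box_b: bystander: flat square box, 50 x 50 x 18 mm; origin under its centre
- tweezers_steel: bystander: tweezers lying flat, 121 mm long, 10 mm tall; origin under the middle
- hex_key: bystander: hex key lying flat, 73 x 25 x 5 mm; origin under its centre
- power_brick: bystander: black power supply brick, 46 x 98 x 30 mm; origin under its centre
- vial_b: as vial_a, in another of the stands
- vial_c: as vial_a, in another of the stands
- stand_1: as empty_stand in shape, but holding vial_a; fixed to the rack
- stand_2: as empty_stand in shape, but holding vial_b; fixed to the rack
- stand_3: as empty_stand in shape, but holding vial_c; fixed to the rack

How it is judged:
By the outcome, as a careful person would: the job done as asked, in the order asked, and still so for the second after the job is handed in, with the robot touching nothing.
It also fails if it takes over 53 s, if anything falls off the work surface, if the arm or the gripper's body presses on something with over 40 N, if the wrist force passes 120 N, or if a joint passes its speed limit or range.

## Robot

A 6-joint arm with a two-finger parallel gripper is mounted at the origin on a cart in front of the work surface, level with it; the furniture and walls round the work are solid. World frame = base frame: x ahead of the robot, y to its left, z up, the work surface at z = 0. Lengths are in m, angles in degrees, forces in N, time in s.
With the tool pointing down it reaches from about 0.3 to 0.75 m from the base axis. Payload 8.5 kg.
Tool frame: the origin (TCP) lies at the very end of the fingers, on their centre line; the grasp point (between the pads) lies 19 mm behind it; z points along the fingers, y is the line along which they close (so a half turn about z gives the same grasp; the last joint's range is limited). The gripper opens to 85 mm and grips with 20 to 120 N. Pads are 22 mm wide; open, the fingers measure 114 mm over their backs; the gripper's body (76 mm by 85 mm) begins 54 mm behind the grasp point. The pads swing forward as they close: fully open they stand 13 mm farther back than shut.
Start: joints at [-87.737, 21.807, 74.336, -0, 83.858, -12.336], TCP at [0.139, -0.532, 0.231] pointing down, gripper open.
Joint ranges: [-178.18, 178.18], [-50.72, 133.34], [12.68, 142.11], [-81.47, 261.47], [9.98, 163.14], [-165.26, 165.26]. Speed limits (degrees/s): [136.94, 136.94, 180, 180, 180, 180].

## Interface

Orientations are given as a 3x3 rotation matrix whose columns are the frame's x, y, z axes.
In Python, from rig import observe, cams, ticket gives the robot as it stands.
- The arm moves only by the tool move_arm, never from a script. Its arguments are lists of equal length, an entry for each row: "jaw": the finger opening in cm, from 0 to 8.54; "dp": the shift along the tool's x, y, z in cm, a list of three; "turn": the turn, a rotation vector about the tool's x, y, z in rad, a list of three. In form: {"jaw": [jaw, ...], "dp": [[tx, ty, tz], ...], "turn": [[wx, wy, wz], ...]}. A call has 1 to 12 rows; each row shifts and turns the commanded pose from where the row before left it, along the tool's axes as they then stand; what a row does not reach is not made up. A row lasts 1/12 s, in which the tool goes at most 41.7 mm and 7.16 degrees, less where a joint would pass 70% of its speed; a pose out of reach is approached as far as the arm can. A call is refused whole if a number of a shift passes 4.17 or a number of a turn 0.125, either way. A call with a gripper value outside its range is refused whole. The fingers move at their own pace and stop on an object; "force" is the grip in N (left out, the last holds). Time passes only in rows, so rows that do not move let the fingers close. It gives the time, the measured TCP pose, the force, the opening and the grip force at its end, in the units of the state.
- observe(): the state, without advancing time (a new reading comes with each control period).
- cams.get_image(name): name is "scene" or "top"; returns (picture, depth): 400x640x3 uint8, red, green, blue; 400x640 float32, m along the optical axis (not along the pixel's ray), 0 where there is no reading.
- cams.calibration(name): a dict with "vertical_fov" (degrees; the focal length in pixels is half the picture's height over the tangent of half this angle, whatever the lens; pixels are square), "cx", "cy" (the principal point, pixels), "view" (4x4, takes a point from world to camera coordinates). Camera axes: x right, y up, looking along -z (the intrinsics and any distortion apply to the point x, -y, -z); pixel columns grow to the right and rows downward; lengths in m; the calibration is good to about 2 mm. A picture is of the moment at which its call begins. calibration takes no time and is no camera call.
- ticket.close_job(): hands the job in; it is judged then, once.
Trained networks look in the newest picture that a camera, given by its name, has taken for a name from the list of things; names that differ only in an ending like _2 or _b are one class to them, and where a whole thing is asked for, a point or a joint stands for the part that bears it (a point fixed in the world has none). Each returns a list of dicts, best first, with "p" (0 to 1); they miss things now and then, are a little off and sometimes report something else, mostly with a low value. They report only what shows in the picture. A call takes as long as a camera call.
- cams.spot_in(camera, query): "box" ([centre column, centre row, width, height] as shares, 0 to 1, of the picture: columns of its width, rows of its height, round what is visible of it).
- cams.outline_of(camera, query): "mask" (400x640 bool, what is visible of it) and "box" ([centre column, centre row, width, height] as shares, 0 to 1, of the picture: columns of its width, rows of its height, round what is visible of it).
- cams.mark_of(camera, query): "location" ([column, row] as shares, 0 to 1, of the picture: columns of its width, rows of its height: a listed point, or the origin of a listed thing).
The state is a dict: "time_s": time; "q": joint angles; "qvel": joint speeds; "joint_efforts": joint torques, N m; "position": TCP position; "tool_rot": TCP orientation; "ft_force": force on the tool from outside, world axes, zero at the start; "wrist_torque": the same for the moment, N m; "grip_width": finger opening in m; "gripper_force": force on a finger pad.
Only numpy, scipy, OpenCV 4.12 (cv2) and the standard library are available. Lean on these libraries where they do the work, as an engineer would, in place of code of your own. Each camera call takes 0.05 s, during which the arm holds its last target. There are 200 camera calls.

## Working session

There is one attempt and no reset: what is moved stays moved. The work goes in short steps, Python scripts to look and compute and a tool call to move; the robot and the scene stay as the last step left them, time stands still between calls to the robot, and variables do not carry over. Pictures are saved under pics/ and viewed, at most 10 in all, crops included, and the job is handed in when it is done.

Besides the shell and the picture viewer there is one more tool, called after "Request:" in YAML: its name, and indented under it one key for each argument. move_arm: Moves the arm, as the interface text tells. Its arguments: {"type":"object","properties":{"jaw":{"type":"array","items":{"type":"number"}},"dp":{"type":"array","items":{"type":"array","items":{"type":"number"}}},"turn":{"type":"array","items":{"type":"array","items":{"type":"number"}}},"force":{"type":"number"}},"required":["jaw","dp","turn"]}

```bash
mkdir -p pics
cat > h.py <<'E'
import numpy as np, cv2
from rig import observe, cams, ticket
def setup(n):
    c=cams.calibration(n); f=200/np.tan(np.radians(c["vertical_fov"])/2)
    return c,f,np.linalg.inv(np.array(c["view"]))
def at_z(n,u,v,z):
    c,f,T=setup(n); d=T[:3,:3]@np.array([(u-c["cx"])/f,-(v-c["cy"])/f,-1]); o=T[:3,3]
    return o+d*(z-o[2])/d[2]
def proj(n,p):
    c,f,T=setup(n); q=np.array(c["view"])@np.append(p,1)
    return c["cx"]+f*q[0]/-q[2], c["cy"]-f*q[1]/-q[2]
E
python3 - <<'E'
from h import *
for n in ("top","scene"):
    im,d=cams.get_image(n); cv2.imwrite(f"pics/{n}0.png",im[:,:,::-1])
    c=cams.calibration(n); print(n,{k:(v if k!="view" else np.round(v,3).tolist()) for k,v in c.items()})
    for q,z in (("spare_top",.052),("empty_mouth",.028),("log_key_top",.05),("small_key_top",.05),("vial_a",.011),("rack",0),("log_box",0)):
        for r in cams.mark_of(n,q)[:4]:
            u,v=r["location"][0]*640,r["location"][1]*400
            print(q,round(r["p"],2),round(u),round(v),at_z(n,u,v,z).round(4))
print(observe())
E
```

```text
top {'vertical_fov': 52.31096930816351, 'cx': 314.72915978408145, 'cy': 203.22879663182505, 'view': [[0.014, -1.0, 0.003, 0.096], [0.987, 0.014, 0.161, -0.624], [-0.161, 0.001, 0.987, -1.015], [0.0, 0.0, 0.0, 1.0]]}
spare_top 0.53 263 229 [0.5537 0.2363 0.052 ]
empty_mouth 0.67 374 226 [ 0.5671 -0.0542  0.028 ]
log_key_top 0.46 224 270 [0.4474 0.3332 0.05  ]
small_key_top 0.62 265 227 [0.5578 0.234  0.05  ]
small_key_top 0.49 251 263 [0.4655 0.2662 0.05  ]
small_key_top 0.44 400 228 [ 0.5611 -0.1179  0.05  ]
small_key_top 0.17 329 155 [0.7531 0.0692 0.05  ]
vial_a 0.44 428 227 [ 0.5681 -0.2022  0.011 ]
vial_a 0.41 400 227 [ 0.5684 -0.1246  0.011 ]
vial_a 0.4 343 225 [0.5702 0.0264 0.011 ]
vial_a 0.33 263 226 [0.5653 0.243  0.011 ]
rack 0.72 359 140 [ 0.8138 -0.018   0.    ]
rack 0.67 388 227 [ 0.5691 -0.096   0.    ]
rack 0.59 401 227 [ 0.5693 -0.1296  0.    ]
log_box 0.63 242 270 [0.4465 0.2973 0.    ]
log_box 0.54 282 166 [0.7354 0.1975 0.    ]
scene {'vertical_fov': 45.80156709017776, 'cx': 317.960579728562, 'cy': 200.4739135234893, 'view': [[-0.523, -0.852, 0.007, 0.384], [0.497,
[... 1023 characters left out ...]
8565509e+01, -1.23361705e+01]), 'qvel': array([ 0.08990678, -0.06844502, -0.03606757,  0.07188331,  0.09966247,
       -0.08155406]), 'joint_efforts': array([-3.25048704e-04, -4.48307848e+01, -2.31453395e+01, -2.28014915e-04,
        3.37521260e-04, -1.68022882e-05]), 'position': array([ 0.13862207, -0.53223983,  0.23130703]), 'tool_rot': array([[ 9.67718014e-01,  2.52035402e-01,  2.73821466e-05],
       [ 2.52035402e-01, -9.67718015e-01,  7.96108312e-06],
       [ 2.85046714e-05, -8.02813211e-07, -1.00000000e+00]]), 'ft_force': array([0.51530857, 0.11579795, 0.20309693]), 'wrist_torque': array([ 0.00792741,  0.00113501, -0.00394799]), 'gripper_force': 0.0, 'grip_width': 0.08544749199916037}
```

Run:
```python
import cv2
a=cv2.imread("pics/top0.png"); cv2.imwrite("pics/topc.png",cv2.resize(a[100:310,180:460],None,fx=2.85,fy=2.85,interpolation=cv2.INTER_CUBIC))
```

```text
(no output)
```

View pics/topc.png

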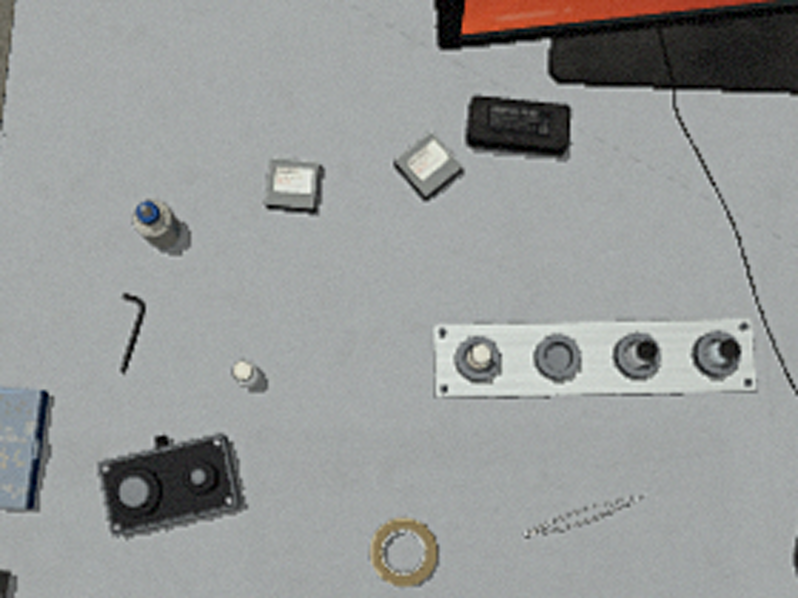

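View pics/scene0.png

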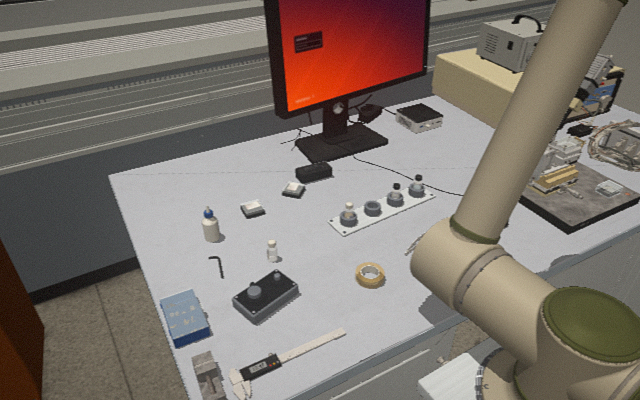

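The top crop shows the spare vial's white cap at full-picture pixel (266,230) and the empty stand at (376,225), second from the left in the rack. The large key is at (227,272) and the small key at (251,267). In the scene view the spare cap is near (272,241), which agrees.

Run:
```python
from h import *
im,d=cams.get_image("top")
for q,(u,v),z in (("spare",(265.6,230.2),.052),("empty",(375.8,224.9),.028),("key",(227,272),.05),("small",(250.9,267.4),.05)):
    p=at_z("top",u,v,z); print(q,p.round(4),"in scene",np.round(proj("scene",p)))
g=cv2.cvtColor(im,cv2.COLOR_RGB2GRAY)
hsv=im.astype(int)
# spare cap: warm bright blob
w=((hsv[:,:,0]-hsv[:,:,2])>10)&(g>150); w[:222]=0;w[240:]=0;w[:,:258]=0;w[:,275:]=0
r,c=np.nonzero(w); print("cap",len(r),c.mean(),r.mean(),at_z("top",c.mean(),r.mean(),.052))
for (u,v),q in (((227,272),"key"),((251,267),"small")):
    s=g[v-6:v+7,u-6:u+7]; m=np.zeros_like(g,bool); m[v-8:v+9,u-8:u+9]=g[v-8:v+9,u-8:u+9]>100
    n,l,st,ce=cv2.connectedComponentsWithStats(m.astype(np.uint8)); k=l[v,u]; print(q,st[k],ce[k],at_z("top",*ce[k],.05))
R=observe()["tool_rot"];print(R.T@(np.array([.55,.235,.15])-observe()["position"]))
```

```text
spare [0.5498 0.2307 0.052 ] in scene [272. 241.]
empty [ 0.5704 -0.058   0.028 ] in scene [372. 205.]
key [0.442  0.3256 0.05  ] in scene [254. 289.]
small [0.4544 0.2652 0.05  ] in scene [278. 274.]
cap 32 264.5 229.5 [0.55162107 0.23357886 0.052     ]
key [222 268  10  10  78] [226.43589744 272.03846154] [0.44186592 0.32702023 0.05      ]
small [247 265   5   5  17] [249.         266.64705882] [0.45623158 0.27014066 0.05      ]
[ 0.59147775 -0.63878099  0.08129814]
```

Request:
move_arm:
  jaw: [0,0,0,0,0,0,0,0,0,0,0,0]
  dp:
    - [1.2,-1.3,0]
    - [2.4,-2.6,0]
    - [2.4,-2.6,0]
    - [2.4,-2.6,0]
    - [2.4,-2.6,0]
    - [2.4,-2.6,0]
    - [2.4,-2.6,0]
    - [2.4,-2.6,0]
    - [2.4,-2.6,0]
    - [2.4,-2.6,0]
    - [2.4,-2.6,0]
    - [2.4,-2.6,0]
  turn:
    - [0,0,0]
    - [0,0,0]
    - [0,0,0]
    - [0,0,0]
    - [0,0,0]
    - [0,0,0]
    - [0,0,0]
    - [0,0,0]
    - [0,0,0]
    - [0,0,0]
    - [0,0,0]
    - [0,0,0]

```text
time_s: 1.85
position: [0.3308, -0.1717, 0.2316]
tool_rot: [[0.968, 0.252, 0.001], [0.252, -0.968, -0.001], [0.0, 0.001, -1.0]]
ft_force: [-0.0, -0.2, 0.0]
grip_width: 0.0
gripper_force: 0.0
```

Request:
move_arm:
  jaw: [0,0,0,0,0,0,0,0,0,0,0,0]
  dp:
    - [2.4,-2.6,0]
    - [2.4,-2.6,0]
    - [2.4,-2.6,0]
    - [2.4,-2.6,0]
    - [2.4,-2.6,0]
    - [2.4,-2.6,0]
    - [2.4,-2.6,0]
    - [2.4,-2.6,0]
    - [2.4,-2.6,0]
    - [2.4,-2.6,0]
    - [2.4,-2.6,0]
    - [1.2,-1.3,0]
  turn:
    - [0,0,0]
    - [0,0,0]
    - [0,0,0]
    - [0,0,0]
    - [0,0,0]
    - [0,0,0]
    - [0,0,0]
    - [0,0,0]
    - [0,0,0]
    - [0,0,0]
    - [0,0,0]
    - [0,0,0]

```text
time_s: 2.85
position: [0.523, 0.1887, 0.231]
tool_rot: [[0.967, 0.254, 0.0], [0.254, -0.967, 0.001], [0.0, -0.001, -1.0]]
ft_force: [-0.3, -0.5, 0.6]
grip_width: 0.0
gripper_force: 0.0
```

Request:
move_arm:
  jaw: [0,0,0,0,0,0,0,0]
  dp:
    - [1.3,-1.2,0]
    - [1.3,-1.2,1]
    - [1.2,-1.2,2]
    - [0,0,3]
    - [0,0,3]
    - [0,0,2]
    - [0,0,1.1]
    - [0,0,0]
  turn:
    - [0,0,0]
    - [0,0,0]
    - [0,0,0]
    - [0,0,0]
    - [0,0,0]
    - [0,0,0]
    - [0,0,0]
    - [0,0,0]

```text
time_s: 3.52
position: [0.5486, 0.2298, 0.1076]
tool_rot: [[0.968, 0.252, -0.005], [0.252, -0.968, -0.001], [-0.005, -0.0, -1.0]]
ft_force: [-0.2, -0.5, 0.3]
grip_width: -0.0
gripper_force: 0.0
```

Run:
```python
from h import *
o=observe(); print(o["position"])
im,d=cams.get_image("scene"); s=im[200:320,220:360].copy(); k=5
s=cv2.resize(s,None,fx=k,fy=k,interpolation=cv2.INTER_CUBIC)
for p,col in ((o["position"],(255,0,0)),((.551,.233,.052),(0,255,0)),((.442,.327,.05),(0,0,255))):
    u,v=proj("scene",p); cv2.circle(s,(int((u-220+.5)*k),int((v-200+.5)*k)),3,col,-1)
cv2.imwrite("pics/s1.png",s[:,:,::-1])
```

```text
[0.54858922 0.22978139 0.10764696]
```

View pics/s1.png

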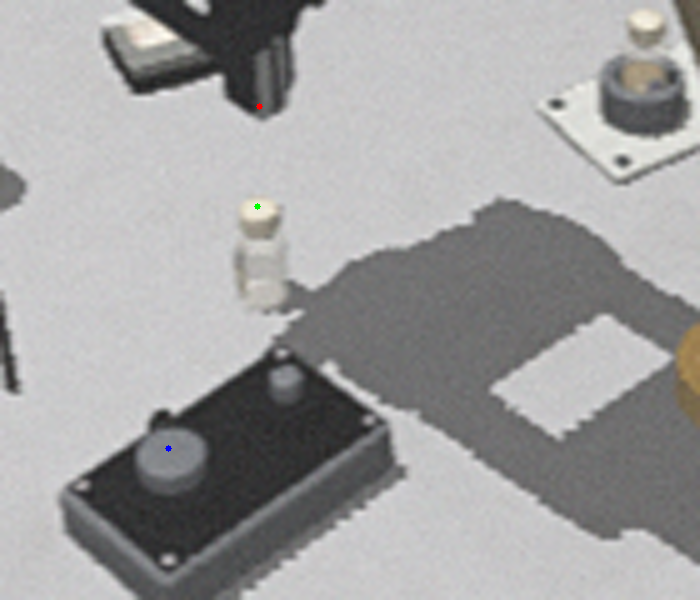

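The green mark sits on the spare cap's top at crop pixel (258,206), and the red TCP mark sits at the fingertips. The blue mark is within about 1 px of the centre of the large key's top. Next I lower to 2 cm above the cap and hold.

Request:
move_arm:
  jaw: [0,0,0,0,0,0,0]
  dp:
    - [0.3,-0.25,0.6]
    - [0,0,1.1]
    - [0,0,1.0]
    - [0,0,0.5]
    - [0,0,0.3]
    - [0,0,0]
    - [0,0,0]
  turn:
    - [0,0,0]
    - [0,0,0]
    - [0,0,0]
    - [0,0,0]
    - [0,0,0]
    - [0,0,0]
    - [0,0,0]

```text
time_s: 4.15
position: [0.5523, 0.2332, 0.0757]
tool_rot: [[0.968, 0.252, 0.001], [0.252, -0.968, 0.0], [0.001, 0.0, -1.0]]
ft_force: [0.3, -0.0, -0.8]
grip_width: -0.0001
gripper_force: 0.0
```

Request:
move_arm:
  jaw: [0,0,0,0,0,0,0,0,0,0,0,0]
  dp:
    - [0,0,0]
    - [0,0,0]
    - [0,0,0]
    - [0,0,0]
    - [0,0,0]
    - [0,0,0]
    - [0,0,0]
    - [0,0,0]
    - [0,0,0]
    - [0,0,0]
    - [0,0,0]
    - [0,0,0]
  turn:
    - [0,0,0]
    - [0,0,0]
    - [0,0,0]
    - [0,0,0]
    - [0,0,0]
    - [0,0,0]
    - [0,0,0]
    - [0,0,0]
    - [0,0,0]
    - [0,0,0]
    - [0,0,0]
    - [0,0,0]

```text
time_s: 5.15
position: [0.552, 0.2332, 0.0753]
tool_rot: [[0.968, 0.252, -0.0], [0.252, -0.968, 0.0], [-0.0, -0.0, -1.0]]
ft_force: [-0.4, 0.4, -0.1]
grip_width: 0.0
gripper_force: 0.0
```

Request:
move_arm:
  jaw: [0,0,0,0,0,0,0,0,0,0,0,0]
  dp:
    - [0,0,0]
    - [0,0,0]
    - [0,0,0]
    - [0,0,0]
    - [0,0,0]
    - [0,0,0]
    - [0,0,0]
    - [0,0,0]
    - [0,0,0]
    - [0,0,0]
    - [0,0,0]
    - [0,0,0]
  turn:
    - [0,0,0]
    - [0,0,0]
    - [0,0,0]
    - [0,0,0]
    - [0,0,0]
    - [0,0,0]
    - [0,0,0]
    - [0,0,0]
    - [0,0,0]
    - [0,0,0]
    - [0,0,0]
    - [0,0,0]

```text
time_s: 6.15
position: [0.552, 0.2332, 0.0753]
tool_rot: [[0.968, 0.252, -0.0], [0.252, -0.968, -0.0], [-0.0, -0.0, -1.0]]
ft_force: [-0.2, 0.2, -0.3]
grip_width: 0.0002
gripper_force: 0.0
```

Run:
```python
from h import *
o=observe(); print(o["time_s"],o["position"])
im,d=cams.get_image("scene"); a=cv2.resize(im[210:270,240:310],None,fx=5,fy=5,interpolation=cv2.INTER_CUBIC)
im,d=cams.get_image("top"); b=cv2.resize(im[200:260,230:300],None,fx=5,fy=5,interpolation=cv2.INTER_CUBIC)
cv2.imwrite("pics/s2.png",np.hstack([a,b])[:,:,::-1])
```

```text
6.15 [0.55203341 0.23319536 0.07528584]
```

View pics/s2.png

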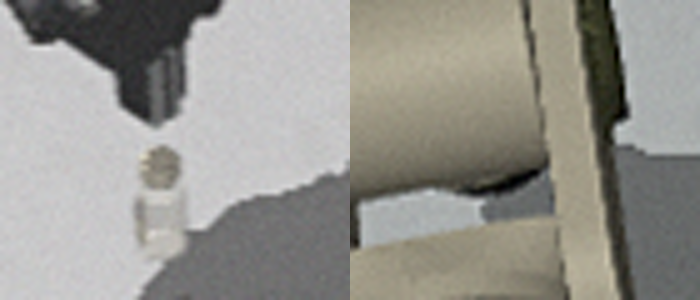

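Left half of the picture: the fingertips point at the cap with a gap of about 23 mm, centred on it. In the top view (right half) the arm hides the vial. I hold a little longer, then go high over to the empty stand.

Request:
move_arm:
  jaw: [0,0,0,0,0,0,0,0,0,0,0,0]
  dp:
    - [0,0,0]
    - [0,0,0]
    - [0,0,0]
    - [0,0,0]
    - [0,0,0]
    - [0,0,0]
    - [0,0,-1.5]
    - [0,0,-3]
    - [0,0,-3]
    - [0,0,-3]
    - [-0.2,0.8,-1]
    - [-0.3,1.5,0]
  turn:
    - [0,0,0]
    - [0,0,0]
    - [0,0,0]
    - [0,0,0]
    - [0,0,0]
    - [0,0,0]
    - [0,0,0]
    - [0,0,0]
    - [0,0,0]
    - [0,0,0]
    - [0,0,0]
    - [0,0,0]

```text
time_s: 7.25
position: [0.5538, 0.2105, 0.1934]
tool_rot: [[0.967, 0.254, 0.006], [0.254, -0.967, 0.001], [0.006, 0.0, -1.0]]
ft_force: [-0.2, -0.2, -0.9]
grip_width: 0.0001
gripper_force: 0.0
```

Request:
move_arm:
  jaw: [0,0,0,0,0,0,0,0,0,0,0,0]
  dp:
    - [-0.6,3,0]
    - [-0.6,3,0]
    - [-0.6,3,0]
    - [-0.6,3,0]
    - [-0.6,3,0]
    - [-0.6,3,0]
    - [-0.6,3,0]
    - [-0.6,3,0]
    - [-0.4,2,0]
    - [0,0,0]
    - [0,0,0]
    - [0,0,0]
  turn:
    - [0,0,0]
    - [0,0,0]
    - [0,0,0]
    - [0,0,0]
    - [0,0,0]
    - [0,0,0]
    - [0,0,0]
    - [0,0,0]
    - [0,0,0]
    - [0,0,0]
    - [0,0,0]
    - [0,0,0]

```text
time_s: 8.25
position: [0.568, -0.0544, 0.1901]
tool_rot: [[0.968, 0.252, -0.001], [0.252, -0.968, 0.0], [-0.0, -0.001, -1.0]]
ft_force: [0.3, 0.6, 0.7]
grip_width: -0.0002
gripper_force: 0.0
```

Run:
```python
from h import *
o=observe(); p=o["position"]; print(o["time_s"],p, (o["tool_rot"].T@(np.array([.568,-.055,.048])-p)*100).round(2))
im,d=cams.get_image("scene"); k=6
s=cv2.resize(im[150:250,310:440],None,fx=k,fy=k,interpolation=cv2.INTER_CUBIC)
for q,col in ((p,(255,0,0)),((.568,-.055,.028),(0,255,0))):
    u,v=proj("scene",q); cv2.circle(s,(int((u-310+.5)*k),int((v-150+.5)*k)),3,col,-1)
cv2.imwrite("pics/s3.png",s[:,:,::-1])
```

```text
8.25 [ 0.56796874 -0.054444    0.19006101] [-0.    0.06 14.21]
```

View pics/s3.png

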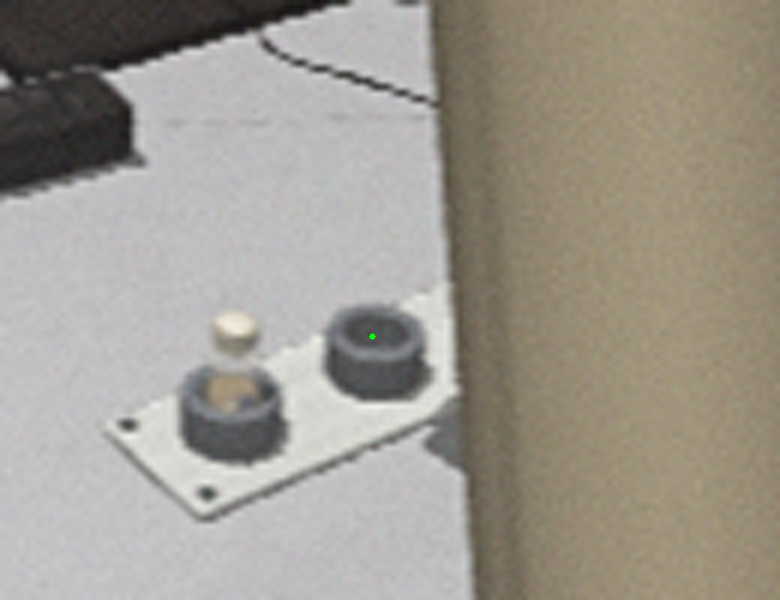

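The green mark at crop pixel (372,336) lies within 1 px of the mouth's centre at about (376,333), so the stand's position is confirmed. I descend and hold.

Request:
move_arm:
  jaw: [0,0,0,0,0,0,0,0,0,0,0]
  dp:
    - [0,0.05,1]
    - [0,0,2.2]
    - [0,0,2.8]
    - [0,0,2.8]
    - [0,0,2.2]
    - [0,0,1.5]
    - [0,0,1]
    - [0,0,0.5]
    - [0,0,0.1]
    - [0,0,0]
    - [0,0,0]
  turn:
    - [0,0,0]
    - [0,0,0]
    - [0,0,0]
    - [0,0,0]
    - [0,0,0]
    - [0,0,0]
    - [0,0,0]
    - [0,0,0]
    - [0,0,0]
    - [0,0,0]
    - [0,0,0]

```text
time_s: 9.22
position: [0.5689, -0.0555, 0.0502]
tool_rot: [[0.968, 0.252, 0.002], [0.252, -0.968, -0.001], [0.001, 0.001, -1.0]]
ft_force: [0.1, -0.4, 0.7]
grip_width: -0.0001
gripper_force: 0.0
```

Request:
move_arm:
  jaw: [0,0,0,0,0,0,0,0,0,0,0,0]
  dp:
    - [0,0,0]
    - [0,0,0]
    - [0,0,0]
    - [0,0,0]
    - [0,0,0]
    - [0,0,0]
    - [0,0,0]
    - [0,0,0]
    - [0,0,0]
    - [0,0,0]
    - [0,0,0]
    - [0,0,0]
  turn:
    - [0,0,0]
    - [0,0,0]
    - [0,0,0]
    - [0,0,0]
    - [0,0,0]
    - [0,0,0]
    - [0,0,0]
    - [0,0,0]
    - [0,0,0]
    - [0,0,0]
    - [0,0,0]
    - [0,0,0]

```text
time_s: 10.22
position: [0.5683, -0.0555, 0.0493]
tool_rot: [[0.968, 0.252, -0.0], [0.252, -0.968, 0.0], [-0.0, -0.0, -1.0]]
ft_force: [0.5, -0.7, 0.3]
grip_width: 0.0003
gripper_force: 0.0
```

Request:
move_arm:
  jaw: [0,0,0,0,0,0,0,0,0,0,0,0]
  dp:
    - [0,0,0]
    - [0,0,0]
    - [0,0,0]
    - [0,0,0]
    - [0,0,0]
    - [0,0,0]
    - [0,0,0]
    - [0,0,0]
    - [0,0,0]
    - [0,0,0]
    - [0,0,0]
    - [0,0,0]
  turn:
    - [0,0,0]
    - [0,0,0]
    - [0,0,0]
    - [0,0,0]
    - [0,0,0]
    - [0,0,0]
    - [0,0,0]
    - [0,0,0]
    - [0,0,0]
    - [0,0,0]
    - [0,0,0]
    - [0,0,0]

```text
time_s: 11.22
position: [0.5683, -0.0555, 0.0493]
tool_rot: [[0.968, 0.252, -0.0], [0.252, -0.968, 0.0], [-0.0, -0.0, -1.0]]
ft_force: [0.2, -0.4, 0.1]
grip_width: 0.0001
gripper_force: 0.0
```

Request:
move_arm:
  jaw: [0,0,0,0,0,0,0,0,0,0,0,0]
  dp:
    - [0,0,0]
    - [0,0,0]
    - [0,0,0]
    - [0,0,0]
    - [0,0,0]
    - [0,0,0]
    - [0,0,-1.5]
    - [0,0,-3]
    - [0,0,-3]
    - [0,0,-3]
    - [0,0,-2.5]
    - [0,0,-1]
  turn:
    - [0,0,0]
    - [0,0,0]
    - [0,0,0]
    - [0,0,0]
    - [0,0,0]
    - [0,0,0]
    - [0,0,0]
    - [0,0,0]
    - [0,0,0]
    - [0,0,0]
    - [0,0,0]
    - [0,0,0]

```text
time_s: 12.22
position: [0.5693, -0.0557, 0.193]
tool_rot: [[0.968, 0.252, 0.006], [0.252, -0.968, -0.002], [0.005, 0.003, -1.0]]
ft_force: [0.7, -0.2, 0.6]
grip_width: -0.0003
gripper_force: 0.0
```

Request:
move_arm:
  jaw: [0,0,0,0,0,0,0,0,0,0,0,0]
  dp:
    - [-0.1,-1.2,0]
    - [-0.2,-2.5,0]
    - [-0.2,-3,0]
    - [-0.2,-3,0]
    - [-0.2,-3,0]
    - [-0.2,-3,0]
    - [-0.2,-3,0]
    - [-0.2,-3,0]
    - [-0.2,-3,0]
    - [-0.2,-3,0]
    - [-0.2,-3,0]
    - [-0.2,-3,0]
  turn:
    - [0,0,0]
    - [0,0,0]
    - [0,0,0]
    - [0,0,0]
    - [0,0,0]
    - [0,0,0]
    - [0,0,0]
    - [0,0,0]
    - [0,0,0]
    - [0,0,0]
    - [0,0,0]
    - [0,0,0]

```text
time_s: 13.22
position: [0.459, 0.2664, 0.1873]
tool_rot: [[0.968, 0.252, -0.003], [0.252, -0.968, -0.001], [-0.004, 0.0, -1.0]]
ft_force: [1.2, 0.2, -0.4]
grip_width: 0.0001
gripper_force: 0.0
```

Request:
move_arm:
  jaw: [0,0,0,0,0,0,0,0,0,0]
  dp:
    - [-0.2,-3,0]
    - [-0.1,-2.5,0]
    - [-0.1,-1,1]
    - [0,0,2]
    - [0,0,2.5]
    - [0,0,2.5]
    - [0,0,1.5]
    - [0,0,1]
    - [0,0,0]
    - [0,0,0]
  turn:
    - [0,0,0]
    - [0,0,0]
    - [0,0,0]
    - [0,0,0]
    - [0,0,0]
    - [0,0,0]
    - [0,0,0]
    - [0,0,0]
    - [0,0,0]
    - [0,0,0]

```text
time_s: 14.05
position: [0.4406, 0.3265, 0.0838]
tool_rot: [[0.968, 0.252, -0.001], [0.252, -0.968, -0.001], [-0.001, 0.0, -1.0]]
ft_force: [0.3, 0.1, 0.2]
grip_width: -0.0
gripper_force: 0.0
```

Run:
```python
from h import *
o=observe(); p=o["position"]; print(o["time_s"],p, (o["tool_rot"].T@(np.array([.442,.327,.053])-p)*100).round(2))
im,d=cams.get_image("scene"); k=6
s=cv2.resize(im[230:330,220:340],None,fx=k,fy=k,interpolation=cv2.INTER_CUBIC)
for q,col in ((p,(255,0,0)),((.442,.327,.05),(0,255,0))):
    u,v=proj("scene",q); cv2.circle(s,(int((u-220+.5)*k),int((v-230+.5)*k)),3,col,-1)
cv2.imwrite("pics/s4.png",s[:,:,::-1])
```

```text
14.05 [0.44055673 0.32645801 0.08376353] [ 0.16 -0.02  3.08]
```

View pics/s4.png

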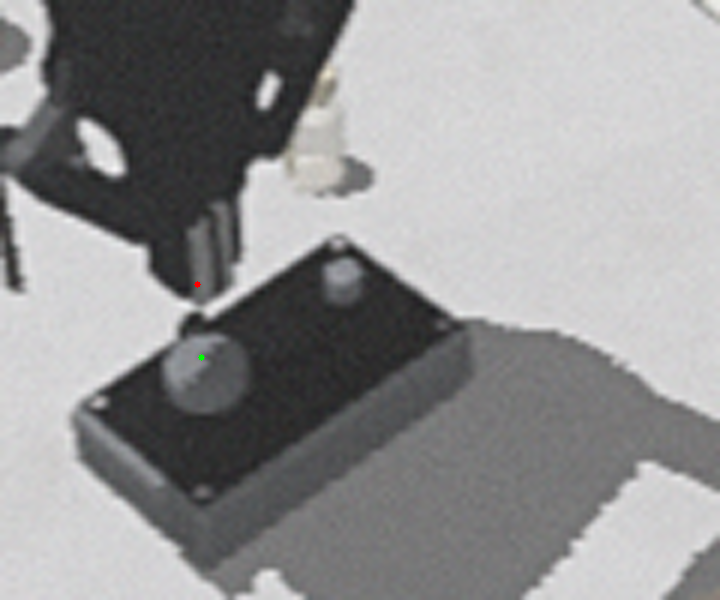

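The red TCP mark is right above the large key. The green target at crop pixel (201,357) is within about 1 px of its top's centre at about (206,363). The spare vial still stands, well clear. I press gently while watching the force.

Request:
move_arm:
  jaw: [0,0,0,0,0,0,0,0]
  dp:
    - [0.1,0,1]
    - [0,0,1]
    - [0,0,0.7]
    - [0,0,0.3]
    - [0,0,0.1]
    - [0,0,0.2]
    - [0,0,0.2]
    - [0,0,0]
  turn:
    - [0,0,0]
    - [0,0,0]
    - [0,0,0]
    - [0,0,0]
    - [0,0,0]
    - [0,0,0]
    - [0,0,0]
    - [0,0,0]

```text
time_s: 14.77
position: [0.442, 0.3271, 0.0494]
tool_rot: [[0.968, 0.252, 0.001], [0.252, -0.968, 0.0], [0.001, -0.0, -1.0]]
ft_force: [-0.7, 0.9, 1.8]
grip_width: 0.0004
gripper_force: 0.9
```

Request:
move_arm:
  jaw: [0,0,0,0,0,0]
  dp:
    - [0,0,0.2]
    - [0,0,0.2]
    - [0,0,0.1]
    - [0,0,0.1]
    - [0,0,0]
    - [0,0,0]
  turn:
    - [0,0,0]
    - [0,0,0]
    - [0,0,0]
    - [0,0,0]
    - [0,0,0]
    - [0,0,0]

```text
time_s: 15.27
position: [0.4421, 0.3271, 0.044]
tool_rot: [[0.968, 0.252, 0.001], [0.252, -0.968, 0.0], [0.001, -0.0, -1.0]]
ft_force: [-2.6, -0.3, 8.2]
grip_width: 0.0002
gripper_force: 4.3
```

Request:
move_arm:
  jaw: [0,0,0,0]
  dp:
    - [0,0,0.05]
    - [0,0,0.05]
    - [0,0,0]
    - [0,0,0]
  turn:
    - [0,0,0]
    - [0,0,0]
    - [0,0,0]
    - [0,0,0]

```text
time_s: 15.6
position: [0.4421, 0.3271, 0.0439]
tool_rot: [[0.968, 0.252, 0.002], [0.252, -0.968, 0.001], [0.002, -0.0, -1.0]]
ft_force: [-3.9, -2.1, 16.3]
grip_width: 0.0
gripper_force: 8.4
```

Request:
move_arm:
  jaw: [0,0,0,0,0,0,0,0,0,0,0,0]
  dp:
    - [0,0,-0.3]
    - [0,0,-0.5]
    - [0,0,-0.8]
    - [0,0,-1.5]
    - [0,0,-2]
    - [0,0,-2.5]
    - [0,0,-2.5]
    - [0,0,-1.5]
    - [0,0,-0.5]
    - [0,0,0]
    - [0,0,0]
    - [0,0,0]
  turn:
    - [0,0,0]
    - [0,0,0]
    - [0,0,0]
    - [0,0,0]
    - [0,0,0]
    - [0,0,0]
    - [0,0,0]
    - [0,0,0]
    - [0,0,0]
    - [0,0,0]
    - [0,0,0]
    - [0,0,0]

```text
time_s: 16.6
position: [0.4413, 0.3267, 0.162]
tool_rot: [[0.968, 0.252, -0.002], [0.252, -0.968, -0.001], [-0.003, 0.0, -1.0]]
ft_force: [-0.5, -0.7, -0.6]
grip_width: -0.0
gripper_force: 0.0
```

Run:
```python
from h import *
im,d=cams.get_image("scene"); cv2.imwrite("pics/s5.png",cv2.resize(im[150:350,180:440],None,fx=3,fy=3,interpolation=cv2.INTER_CUBIC)[:,:,::-1])
```

```text
(no output)
```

View pics/s5.png

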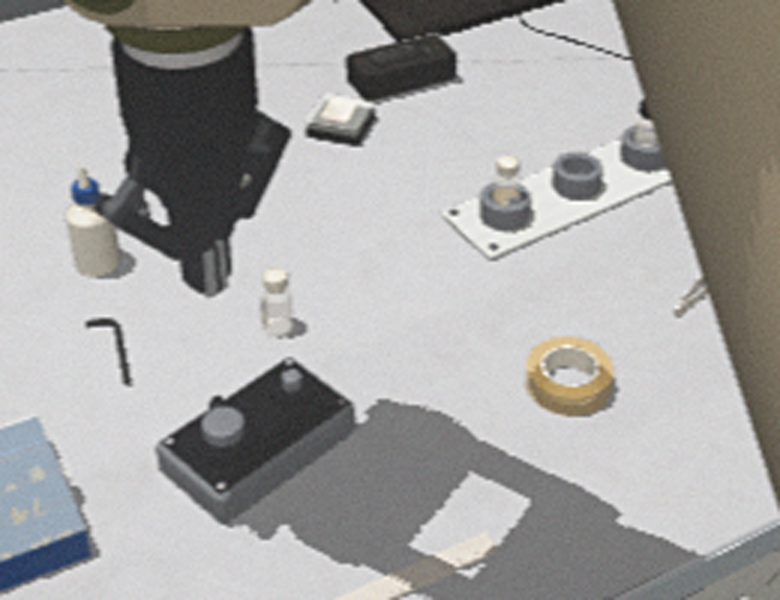

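The large key is up again at crop pixel (222,425). The spare vial stands at (276,300), the rack's visible stands look unchanged, and the gripper is clear of everything.

```bash
python3 -c "
from rig import ticket
print(ticket.close_job())"
```

```text
the job is handed in; nothing more can be done
None
```

The job is done and handed in at about 17 s: I pointed at the spare vial's cap (23 mm above) and then the empty stand (21 mm above), each for over 2 s, then pressed the large key fully down (its full 6 mm) and released it, with no sign of contact with anything else.

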